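Clear and open the label printer's keypad and key in the print sequence

TASK

Somebody left a small brown carton on the clear cover of the label printer's keypad: first set it down flat in the blue returns tray, then lift the cover by its orange handle until it rests open on its stop. Then print the label by pressing the blue, yellow, white and green keys fully down, one at a time in that order, letting each come back up. Do not press the red or black key, and do not shove or tip the other things on the table.

Things in the scene. Friction and masses are not known exactly. Their poses are not given: they have to be found in the camera images.
- console: grey keypad console, fixed: open case 160 (its x) x 210 (its y) x 55 mm high, walls 5 mm; origin: centre of its underside; front faces its -x, to the robot, turned up to 17 degrees. In it six round keys in two rows of three: rows 42 mm in front of (-x) and 12 mm behind (+x) the origin, columns 58 mm apart along y, middle one at y = 0; which colour is where changes every run
- cover (a joint): hinge of the clear cover, a plate 160 x 210 x 6 mm, 0.25 kg, top 61.5 mm above the table when shut: 0 shut (level), grows as lifted, 1.9 rad = leaning back on its stop; falls shut by itself below 1.5, back onto the stop beyond 1.65. Hinge axis along the console's y at its rear edge, 80 mm behind its origin (+x), 58.5 mm above the table, 198 mm from the bar
- cover_handle (a point): middle of the cover's orange handle: a round bar 10 mm thick, 80 mm long along the console's y, carried 38 mm out from the cover's front edge in the cover's plane by two struts 36 mm either side of the middle (33 mm free between bar and edge); 58.5 mm above the table when shut; its axes turn with the cover
- tray: shallow blue returns tray, fixed, 220 (its x) x 150 (its y) x 30 mm high, walls and floor 5 mm; origin: centre of its underside. The tape roll lies in its near (-x) half; the far (+x) half is free
- carton: small brown carton with a yellow strip along the top, 76 (its x) x 50 (its y) x 45 mm high, about 0.15 kg, lying on the shut cover at the start; origin: centre of its underside
- key_blue_top (a point): centre of the top face of the blue key, a round button 28 mm across in a 44 mm grey collar; top face 42 mm above the table and 10 mm above its collar when up; z axis up
- key_blue (a joint): travel of the blue key: 0 up, 0.006 m fully down; a spring (5 N at the bottom) brings it back
- key_yellow_top (a point): centre of the top face of the yellow key, a round button 28 mm across in a 44 mm grey collar; top face 42 mm above the table and 10 mm above its collar when up; z axis up
- key_yellow (a joint): travel of the yellow key: 0 up, 0.006 m fully down; a spring (5 N at the bottom) brings it back
- key_white_top (a point): centre of the top face of the white key, a round button 28 mm across in a 44 mm grey collar; top face 42 mm above the table and 10 mm above its collar when up; z axis up
- key_white (a joint): travel of the white key: 0 up, 0.006 m fully down; a spring (5 N at the bottom) brings it back
- key_green_top (a point): centre of the top face of the green key, a round button 28 mm across in a 44 mm grey collar; top face 42 mm above the table and 10 mm above its collar when up; z axis up
- key_green (a joint): travel of the green key: 0 up, 0.006 m fully down; a spring (5 N at the bottom) brings it back
- key_red_top (a point): centre of the top face of the red key, a round button 28 mm across in a 44 mm grey collar; top face 42 mm above the table and 10 mm above its collar when up; z axis up
- key_red (a joint): travel of the red key: 0 up, 0.006 m fully down; a spring (5 N at the bottom) brings it back
- key_black_top (a point): centre of the top face of the black key, a round button 28 mm across in a 44 mm grey collar; top face 42 mm above the table and 10 mm above its collar when up; z axis up
- key_black (a joint): travel of the black key: 0 up, 0.006 m fully down; a spring (5 N at the bottom) brings it back
- tape_roll: roll of tan packing tape lying flat in the tray's near half, 60 mm across, 30 mm high; origin: centre of its underside; loose, to be left alone
- marker_pot: round black pot holding three marker pens, 60 mm across, 81 mm high over the pens, near the console's front right corner; origin: centre of its underside; loose, to be left alone
- glue_jar: white jar with orange lid, 48 mm across, 85 mm high, just behind the console; origin: centre of its underside; loose, to be left alone
- bottle_blue: white bottle, blue cap, 60 mm across, 140 mm high, at one side of the work area; origin: centre of its underside; loose, to be left alone
- bottle_amber: amber bottle, white cap, 56 mm across, 130 mm high, at the other side; origin: centre of its underside; loose, to be left alone
- box_yellow: yellow box 60 x 90 x 50 mm high at the other side of the work area; origin: centre of its underside; loose, to be left alone
- box_red: red box 60 x 100 x 40 mm high at one side of the work area; origin: centre of its underside; loose, to be left alone
Things that resemble listed ones, but are neither listed nor needed, are in the scene too. What is shaped like the carton but purple or turquoise is not meant.

How it is judged:
On the way, in this order (a step that is already met when the one before it is completed fails the run):
1. the carton lies flat in the tray, let go (x of carton in the frame of tray between -0.09 and 0.09 m and y of carton in the frame of tray between -0.06 and 0.06 m and z of carton in the frame of tray below 0.009 m and angle between carton's own z axis and vertical below 0.1 rad and linear speed of carton below 0.05 m/s and contact force between the fingers and carton below 0.2 N), for 0.2 s.
2. the cover leans open on its stop (value of joint cover above 1.83 rad and velocity of joint cover below 0.1 rad/s), for 0.2 s.
3. the blue key is pressed down, all others up (value of joint key_blue above 0.0045 m and value of joint each of key_yellow, key_white, key_green, key_red, key_black below 0.002 m), for 0.05 s.
4. the yellow key is pressed down, all others up (value of joint key_yellow above 0.0045 m and value of joint each of key_blue, key_white, key_green, key_red, key_black below 0.002 m), for 0.05 s.
5. the white key is pressed down, all others up (value of joint key_white above 0.0045 m and value of joint each of key_blue, key_yellow, key_green, key_red, key_black below 0.002 m), for 0.05 s.
6. the green key is pressed down, all others up (value of joint key_green above 0.0045 m and value of joint each of key_blue, key_yellow, key_white, key_red, key_black below 0.002 m), for 0.05 s.
At the end, for the whole second after the job is handed in: the carton lies flat (within 0.1 rad) and at rest on the tray's floor, within its walls; the cover rests on its stop (over 1.83 rad); all six keys are up again (within 1.5 mm) (x of carton in the frame of tray between -0.09 and 0.09 m and y of carton in the frame of tray between -0.06 and 0.06 m and z of carton in the frame of tray below 0.009 m and angle between carton's own z axis and vertical below 0.1 rad and linear speed of carton below 0.02 m/s and value of joint cover above 1.83 rad and value of joint each of key_blue, key_yellow, key_white, key_green, key_red, key_black below 0.0015 m); the robot touches nothing.
It fails at once if the red or the black key is pressed (value of joint any of key_red, key_black above 0.003 m).
It fails at once if the carton is dropped into the tray from more than about 25 mm (x of carton in the frame of tray between -0.09 and 0.09 m and y of carton in the frame of tray between -0.06 and 0.06 m and z of carton in the frame of tray below 0.05 m and linear speed of carton above 0.7 m/s).
It fails at once if another thing on the table is shoved more than 30 mm or tipped over (distance of any of tape_roll, marker_pot, glue_jar, bottle_blue, bottle_amber, box_yellow, box_red from where it was at the start of the episode above 0.03 m or angle between any of tape_roll, marker_pot, glue_jar, bottle_blue, bottle_amber, box_yellow, box_red's own z axis and vertical above 0.6 rad).
It also fails if it takes over 72 s, if anything falls off the work surface, if the arm or the gripper's body presses on something with over 40 N, if the wrist force passes 120 N, or if a joint passes its speed limit or range.

ROBOT

A 6-joint arm with a two-finger parallel gripper is mounted at the origin on the work surface. World frame = base frame: x ahead of the robot, y to its left, z up, the work surface at z = 0. Lengths are in m, angles in rad, forces in N, time in s.
With the tool pointing down it reaches from about 0.35 to 0.975 m from the base axis. Payload 7.1 kg.
Tool frame: the origin (TCP) lies midway between the tips of the shut fingers; the grasp point (between the pads) lies 19 mm behind it; z points along the fingers, y is the line along which they close (so a half turn about z gives the same grasp; the last joint's range is limited). The gripper opens to 88 mm and grips with 3 to 60 N. Pads are 20 mm wide; open, the fingers measure 115 mm over their backs; the gripper's body (75 mm by 178 mm) begins 61 mm behind the grasp point.
Start: joints at [1.115, 0.423, 1.63, -0, 1.089, -0.019], TCP at [0.264, 0.566, 0.223] pointing down, gripper open.
Joint ranges: [-3, 3], [-0.9, 2.11], [0.09, 2.58], [-1.31, 4.45], [0.11, 2.69], [-2.54, 2.54]. Speed limits (rad/s): [2.39, 2.39, 3.01, 3.14, 3.14, 3.14].

INTERFACE

Orientations are given as a unit quaternion [w, x, y, z].
In Python, from station import move_pose, movel, movej, command_gripper, wait, inverse_kinematics, read_camera, camera_info, MotionError, job_done, get_time, get_joint_pos, get_qvel, get_effort, get_tcp_pos, get_ee_rot, get_ft_force, get_ft_torque, get_grip_width, get_finger_force gives the robot as it stands. Calls block until the motion is done:
- move_pose(position, orientation): joint-space move of the TCP to a pose.
- movel(position, frame=None, v=0.15, until_force=None): straight line of the TCP; frame=None keeps the orientation; v is the mean speed in m/s. With until_force (N) it stops when the force on the tool has changed by that much, and returns True; else False.
- movej(angles): joint-space move.
- command_gripper(opening): opening from 0.0 (shut) to 1.0 (fully open); the grip force is fixed at half the most; returns when the fingers have stopped.
- wait(seconds).
- inverse_kinematics(position, orientation): joint angles nearest the present ones, or None.
- read_camera(name): name is "side" or "top"; returns the picture (384x512x3 uint8, red, green, blue); there is no depth.
- camera_info(name): a dict with "intrinsics" (3x3 intrinsics, pixels), "T" (4x4, takes a point from camera to world coordinates). Camera axes: x right, y up, looking along -z (the intrinsics and any distortion apply to the point x, -y, -z); pixel columns grow to the right and rows downward; lengths in m; the calibration is good to about 2 mm. A picture is of the moment at which its call begins. camera_info takes no time and is no camera call.
A pose or a line that the arm cannot do raises MotionError and nothing moves.
- job_done(): hands the job in; it is judged then, once.
Readings, each from a call of its own:
- get_time(): time.
- get_joint_pos(): joint angles.
- get_qvel(): joint speeds.
- get_effort(): joint torques, N m.
- get_tcp_pos(): TCP position.
- get_ee_rot(): TCP orientation.
- get_ft_force(): force on the tool from outside, world axes, zero at the start.
- get_ft_torque(): the same for the moment, N m.
- get_grip_width(): opening from 0.0 (shut) to 1.0 (fully open).
- get_finger_force(): force on a finger pad.
Only numpy, scipy, OpenCV 4.12 (cv2) and the standard library are available. Lean on these libraries where they do the work, as an engineer would, in place of code of your own. Each camera call takes 0.05 s, during which the arm holds its last target. There are 200 camera calls.

## Working session

There is one attempt and no reset: what is moved stays moved. The work goes in short steps, each a Python script; the robot and the scene stay as the last script left them, time stands still between calls to the robot, and variables do not carry over. Pictures are saved under pics/ and viewed, at most 10 in all, crops included, and the job is handed in when it is done.

```bash
mkdir -p pics; ls; python3 - <<'E'
from station import *
import cv2,numpy as np
for n in("top","side"):
    im=read_camera(n);cv2.imwrite(f"pics/{n}0.png",im[:,:,::-1]);np.save(f"{n}0.npy",im)
    c=camera_info(n);print(n,{k:(np.round(v,4).tolist() if not isinstance(v,(str,int)) else v) for k,v in c.items()})
print(get_tcp_pos(),get_ee_rot())
E
```

```text
pics
top {'intrinsics': [[351.9159, 0.0, 253.876], [0.0, 351.9159, 194.7492], [0.0, 0.0, 1.0]], 'T': [[-0.0206, 0.9811, -0.1924, 0.3794], [-0.9997, -0.0231, -0.0108, -0.0109], [-0.015, 0.1921, 0.9813, 1.1417], [0.0, 0.0, 0.0, 1.0]]}
side {'intrinsics': [[389.9887, 0.0, 253.0615], [0.0, 389.9887, 197.2659], [0.0, 0.0, 1.0]], 'T': [[0.9159, 0.1914, -0.3528, 0.1282], [-0.4014, 0.439, -0.8039, -1.0518], [0.001, 0.8779, 0.4789, 0.6951], [0.0, 0.0, 0.0, 1.0]]}
[0.26413143 0.56587717 0.22199002] [-1.66360485e-04  2.16647655e-01  9.76249612e-01 -6.78481547e-04]
```

View pics/top0.png

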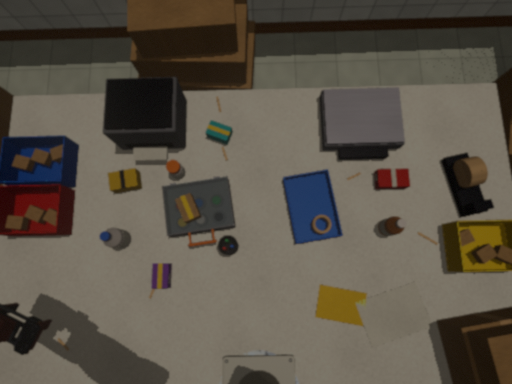

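View pics/side0.png

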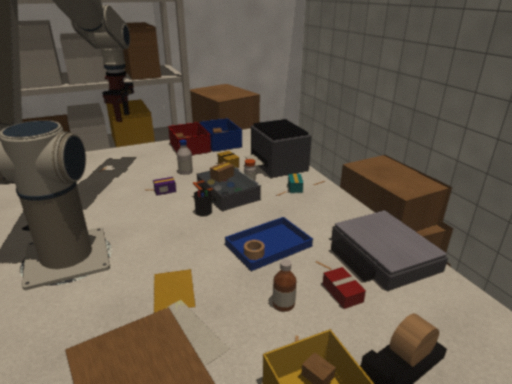

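Top view: the console is at (199,207), with a brown/yellow carton on it at (187,208). The orange handle is at (202,239), the pot at (228,245) and the tray at (312,207), with the tape roll at (321,224). Lookalikes are purple (161,275), turquoise (219,132), the yellow box (124,180) and small blocks in the bins. Only (187,208) is brown with a yellow strip and on the cover. I'll confirm it in a crop.

```bash
cat > h.py <<'E'
from station import *
import cv2,numpy as np
def ray(n,uv,z):
    c=camera_info(n);K=np.array(c["intrinsics"]);T=np.array(c["T"])
    uv=np.atleast_2d(np.array(uv,float)); d=np.c_[uv,np.ones(len(uv))]@np.linalg.inv(K).T
    d=(d*[1,-1,-1])@T[:3,:3].T; o=T[:3,3]
    return o+d*((z-o[2])/d[:,2])[:,None]
def proj(n,P):
    c=camera_info(n);K=np.array(c["intrinsics"]);T=np.array(c["T"])
    p=((np.atleast_2d(P)-T[:3,3])@T[:3,:3])*[1,-1,-1]
    p=p@K.T; return p[:,:2]/p[:,2:]
def big(mask,box=None):
    m=mask.astype(np.uint8)
    if box: 
        x0,y0,x1,y1=box; k=np.zeros_like(m);k[y0:y1,x0:x1]=1;m=m*k
    cs,_=cv2.findContours(m,cv2.RETR_EXTERNAL,cv2.CHAIN_APPROX_NONE)
    return max(cs,key=cv2.contourArea)
E
python3 - <<'E'
from h import *
t=np.load("top0.npy");s=np.load("side0.npy")
a=cv2.resize(t[165:260,150:350,::-1],None,fx=4,fy=4,interpolation=cv2.INTER_CUBIC)
b=cv2.resize(s[150:220,180:280,::-1],None,fx=3,fy=3,interpolation=cv2.INTER_CUBIC)
o=np.zeros((600,800,3),np.uint8);o[:380]=a;o[385:595,:300]=b
o=np.clip(o*1.6,0,255).astype(np.uint8);cv2.imwrite("pics/crop.png",o)
hsv=cv2.cvtColor(t,cv2.COLOR_RGB2HSV)
print("carton hsv",[hsv[y,x].tolist() for x,y in((187,208),(181,203),(192,212),(202,243),(190,239),(305,190))])
H,S,V=cv2.split(hsv)
c=big((H>105)&(H<125)&(S>120),(270,160,350,250))
r=cv2.minAreaRect(c);print("tray rect px",r)
bx=cv2.boxPoints(r);
hull=cv2.approxPolyDP(cv2.convexHull(c),6,True)[:,0];print(hull.tolist(),np.round(ray("top",hull,0.03),3).tolist())
E
```

```text
carton hsv [[23, 208, 126], [17, 142, 90], [18, 160, 99], [11, 195, 106], [11, 138, 113], [109, 167, 96]]
tray rect px ((311.90386962890625, 206.51922607421875), (66.87560272216797, 46.283409118652344), 78.69007110595703)
[[326, 171], [341, 234], [296, 242], [284, 178]] [[0.671, -0.235, 0.03], [0.465, -0.269, 0.03], [0.444, -0.127, 0.03], [0.65, -0.098, 0.03]]
```

View pics/crop.png

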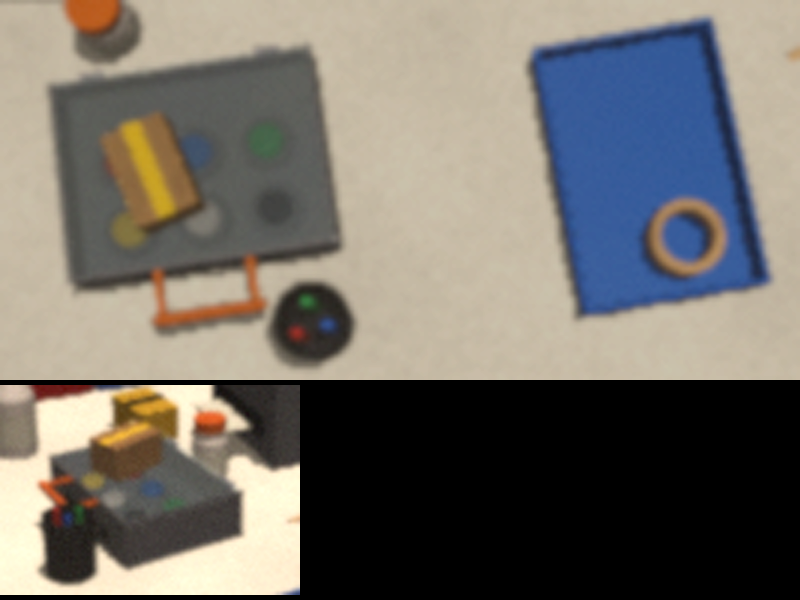

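The crop confirms it: a brown carton with a yellow strip on the cover at (187,208). Keys seen through the cover: rear row red, blue, green; front row yellow, white, black. Next I'll measure the carton, handle, console and tray.

```bash
python3 - <<'E'
from h import *
t=np.load("top0.npy");s=np.load("side0.npy")
hsv=cv2.cvtColor(t,cv2.COLOR_RGB2HSV).astype(int);H,S,V=cv2.split(hsv.astype(np.uint8))
m=(H>20)&(H<28)&(S>175)
c=big(m,(170,185,205,230));bp=cv2.boxPoints(cv2.minAreaRect(c));print("strip",np.round(ray("top",bp,.1065),3).tolist())
m=(H>10)&(H<28)&(S>115)&(V>50)
c=big(m,(170,188,203,224));print("carton",cv2.approxPolyDP(cv2.convexHull(c),2,True)[:,0].tolist());P=ray("top",cv2.boxPoints(cv2.minAreaRect(c)),.1065);print(np.round(P,3).tolist())
hs=cv2.cvtColor(s,cv2.COLOR_RGB2HSV)
m=(H>5)&(H<16)&(S>130)&(V>60)
c=big(m,(185,226,219,250));pts=c[:,0];print("handle hull",cv2.approxPolyDP(cv2.convexHull(c),1.5,True)[:,0].tolist())
# console dark outline vs bright table
g=cv2.cvtColor(t,cv2.COLOR_RGB2GRAY)
c=big((S<90)&(g<88),(155,170,245,236));h=cv2.approxPolyDP(cv2.convexHull(c),3,True)[:,0];print("console",h.tolist(),np.round(ray("top",h,.0585),3).tolist())
# keys from crop
k={n:(150+x/4,165+y/4) for n,x,y in(("blue",197,151),("green",265,140),("black",275,207),("white",203,218),("yellow",129,230))}
for n,p in k.items(): print(n,np.round(ray("top",p,.042),3)[0])
# side-view carton strip
H2,S2,V2=cv2.split(hs);c=big((H2>20)&(H2<30)&(S2>165),(208,160,240,176));print("side strip",np.round(ray("side",cv2.boxPoints(cv2.minAreaRect(c)),.1065),3).tolist())
# handle bar from crop
print("bar ends",np.round(ray("top",[(150+158/4,165+323/4),(150+262/4,165+303/4)],.0585),3).tolist())
E
```

```text
strip [[0.581, 0.223, 0.107], [0.586, 0.209, 0.107], [0.517, 0.18, 0.107], [0.512, 0.193, 0.107]]
carton [[190, 194], [199, 215], [185, 223], [179, 223], [176, 200], [182, 195]]
[[0.585, 0.237, 0.107], [0.592, 0.174, 0.107], [0.507, 0.162, 0.107], [0.5, 0.224, 0.107]]
handle hull [[213, 229], [214, 242], [189, 245], [188, 233]]
console [[227, 177], [234, 227], [211, 233], [167, 234], [162, 186]] [[0.651, 0.085, 0.058], [0.492, 0.064, 0.058], [0.475, 0.135, 0.058], [0.475, 0.271, 0.058], [0.627, 0.291, 0.058]]
blue [0.573 0.175 0.042]
green [0.581 0.121 0.042]
black [0.527 0.113 0.042]
white [0.52  0.17  0.042]
yellow [0.511 0.228 0.042]Traceback (most recent call last):
  File "<stdin>", line 18, in <module>
  File "h.py", line 17, in big
    return max(cs,key=cv2.contourArea)
ValueError: max() iterable argument is empty
```

```bash
cat >> h.py <<'E'
def Q(deg): a=np.radians(deg)/2; return np.array([0,np.cos(a),np.sin(a),0])
E
python3 - <<'E'
from h import *
t0=get_time()
C=np.array([.549,.2015]);yc=23.2;T=np.array([.557,-.182]);yt=8.7
ex=np.array([np.cos(np.radians(yt)),np.sin(np.radians(yt))]);D=T+.048*ex
move_pose([*C,.26],Q(yc)); movel([*C,.13],v=.25); movel([*C,.0715],v=.08)
command_gripper(0.0); print("w",get_grip_width(),get_finger_force())
movel([*C,.2],v=.15); print("w",get_grip_width())
move_pose([*D,.2],Q(yt)); print("w",get_grip_width(),get_time()-t0)
im=read_camera("top");cv2.imwrite("pics/top1.png",cv2.resize(im[150:260,150:360,::-1],None,fx=3.5,fy=3.5))
np.save("top1.npy",im)
E
```

```text
w 0.5712404973433896 29.98528093099594
w 0.5684670636641695
w 0.5681103913885919 6.3500000000000005
```

View pics/top1.png

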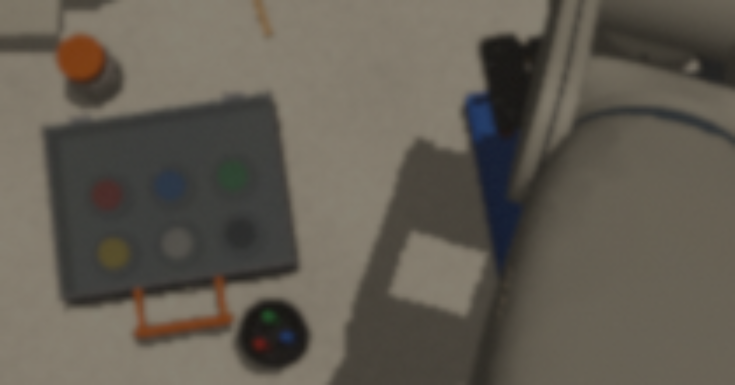

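The carton is held (50 mm wide) and the cover is clear, with all six keys visible. I'll place it, then fit the console pose from the key centres.

```bash
python3 - <<'E'
from h import *
p=get_tcp_pos();x,y=p[:2]
movel([x,y,.05],v=.15); r=movel([x,y,.0145],v=.03,until_force=4); print(r,get_tcp_pos())
command_gripper(0.85); wait(.2); movel([x,y,.2],v=.2)
move_pose([.42,.0,.32],Q(8)); 
for n in("top","side"):
    im=read_camera(n); np.save(n+"2.npy",im);cv2.imwrite(f"pics/{n}2.png",im[:,:,::-1])
t=np.load("top1.npy");hsv=cv2.cvtColor(t,cv2.COLOR_RGB2HSV)
H,S,V=cv2.split(hsv);f=3.5
guess={"red":(107,195),"blue":(170,186),"green":(232,176),"yellow":(114,253),"white":(177,244),"black":(240,234)}
loc={"red":(12,58),"blue":(12,0),"green":(12,-58),"yellow":(-42,58),"white":(-42,0),"black":(-42,-58)}
A=[];B=[]
for n,(gx,gy) in guess.items():
    u,v=150+gx/f,150+gy/f
    if n!="black":
        bx=[int(u)-7,int(v)-7,int(u)+9,int(v)+9]
        w=np.abs(t[bx[1]:bx[3],bx[0]:bx[2]].astype(float)-np.median(t[bx[1]:bx[3],bx[0]:bx[2]].reshape(-1,3),0)).sum(2)
        w=np.clip(w-.4*w.max(),0,None);ii,jj=np.mgrid[bx[1]:bx[3],bx[0]:bx[2]];u2,v2=(w*jj).sum()/w.sum(),(w*ii).sum()/w.sum()
        print(n,round(u,1),round(v,1),"->",round(u2,1),round(v2,1))
    A.append(np.array(loc[n])/1e3);B.append(ray("top",(u,v),.042)[0,:2])
A=np.array(A);B=np.array(B)
Hm=(A-A.mean(0)).T@(B-B.mean(0));U,_,Vt=np.linalg.svd(Hm);R=Vt.T@U.T
o=B.mean(0)-R@A.mean(0);print("console",o,np.degrees(np.arctan2(R[1,0],R[0,0])),"res mm",np.round((A@R.T+o-B)*1e3,1).tolist())
print("bar ends",np.round(ray("top",[(150+140/f,150+333/f),(150+228/f,150+322/f)],.0585),4).tolist(), "pred",o+R@[-.118,0])
E
```

```text
True [ 0.60438629 -0.17332222  0.01512817]
red 180.6 205.7 -> 180.1 205.2
blue 198.6 203.1 -> 198.1 202.5
green 216.3 200.3 -> 216.1 199.7
yellow 182.6 222.3 -> 182.0 221.9
white 200.6 219.7 -> 200.1 219.1
console [0.56063075 0.17614665] 7.461650404642161 res mm [[-0.0, 0.5], [0.5, 0.2], [0.2, -0.9], [-0.6, 0.9], [0.1, 0.0], [-0.2, -0.7]]
bar ends [[0.4393, 0.1997, 0.0585], [0.4472, 0.1226, 0.0585]] pred [0.44362998 0.16082287]
```

View pics/top2.png

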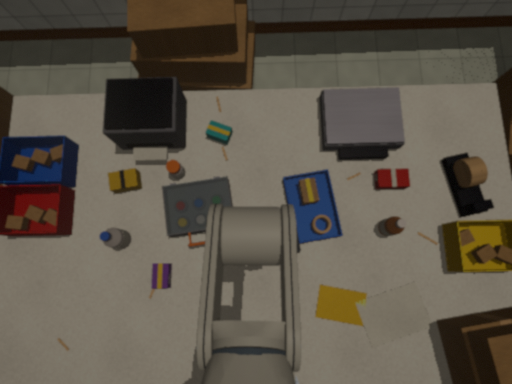

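View pics/side2.png

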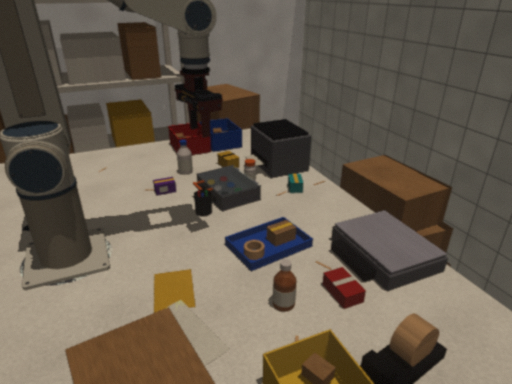

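The carton lies flat in the tray's far half at top (309,190), and nothing else moved. Now I'll open the cover.

```bash
cat >> h.py <<'E'
O=np.array([.5619,.1774]);YW=7.5;EX=np.array([np.cos(np.radians(YW)),np.sin(np.radians(YW))]);EY=np.array([-EX[1],EX[0]])
HG=O+.08*EX
def bar(th): return np.r_[HG-.198*np.cos(th)*EX,.0585+.198*np.sin(th)]
E
python3 - <<'E'
from h import *
q=Q(90+YW);dz=np.array([0,0,-.019])
for th in(0,.8,1.87): print(np.round(inverse_kinematics(bar(th)+dz,q),2))
b=bar(0)
command_gripper(.34);move_pose(b+[0,0,.1],q)
r=movel(b+dz,v=.08,until_force=8);print(r,get_tcp_pos(),b+dz)
if not r:
    command_gripper(0);print("w",get_grip_width(),get_finger_force())
    for th in np.linspace(0,1.87,13)[1:]:
        movel(bar(th)+dz,v=.13)
        print(round(th,2),round(get_grip_width(),3),np.round(get_ft_force(),1))
print(get_time())
for n in("side",):
    im=read_camera(n); np.save(n+"3.npy",im);cv2.imwrite(f"pics/{n}3.png",cv2.resize(im[80:260,130:330,::-1],None,fx=3,fy=3))
E
```

```text
[ 0.32  0.52  2.06 -0.    0.56  0.19]
[ 0.3   0.34  1.87 -0.    0.93  0.17]
[ 0.26  0.57  1.38 -0.    1.2   0.13]
False [0.44526481 0.16211678 0.03993313] [0.44490951 0.16199791 0.0395    ]
w 0.10039579300534757 29.997574388980865
0.16 0.098 [ 7.3 -0.8 -4.5]
0.31 0.105 [11.6 -0.7 -4.7]
0.47 0.106 [15.   0.6 -9.7]
0.62 0.109 [ 20.7   2.4 -17.1]
0.78 0.103 [ 21.5   3.9 -24.5]
0.94 0.1 [ 19.3   4.7 -29.3]
1.09 0.106 [ 11.3   4.2 -23. ]
1.25 0.103 [  5.1   2.9 -15.2]
1.4 0.104 [  1.6   2.9 -12.2]
1.56 0.103 [-0.7  2.8 -6.2]
1.71 0.1 [-0.7  1.8 -1. ]
1.87 0.103 [0.3 0.7 3. ]
20.45
```

View pics/side3.png

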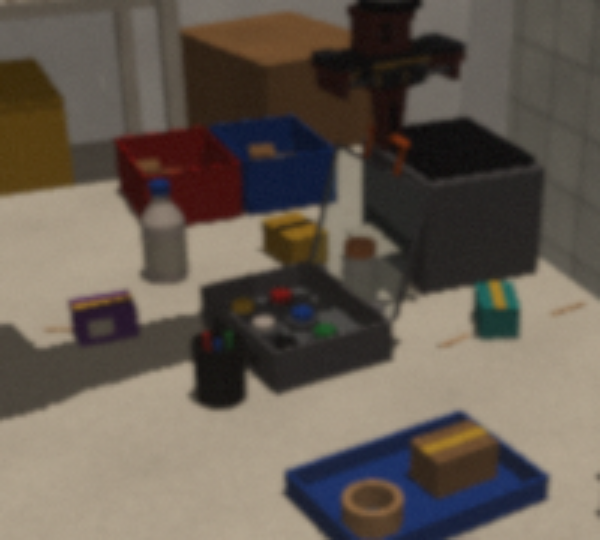

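The cover stands open with the bar still gripped, and the keys are exposed. I'll release it, retreat and re-measure the keys from the top view.

```bash
python3 - <<'E'
from h import *
command_gripper(.5);wait(.3);p=get_tcp_pos();movel(p+[0,0,.07],v=.15)
move_pose([*(O-.17*EX-.12*EY),.3],Q(YW)); command_gripper(0)
im=read_camera("top");np.save("top4.npy",im);cv2.imwrite("pics/top4.png",cv2.resize(im[140:260,140:340,::-1],None,fx=4,fy=4,interpolation=cv2.INTER_CUBIC))
K=dict(red=(12,58),blue=(12,0),green=(12,-58),yellow=(-42,58),white=(-42,0),black=(-42,-58))
for n,(a,b) in K.items(): print(n,np.round((proj("top",[*(O+a/1e3*EX+b/1e3*EY),.042])[0]-[140,140]+.5)*4-.5,0))
print(get_time())
E
```

```text
red [162. 263.]
blue [234. 252.]
green [306. 241.]
yellow [169. 330.]
white [242. 319.]
black [315. 307.]
24.225
```

View pics/top4.png

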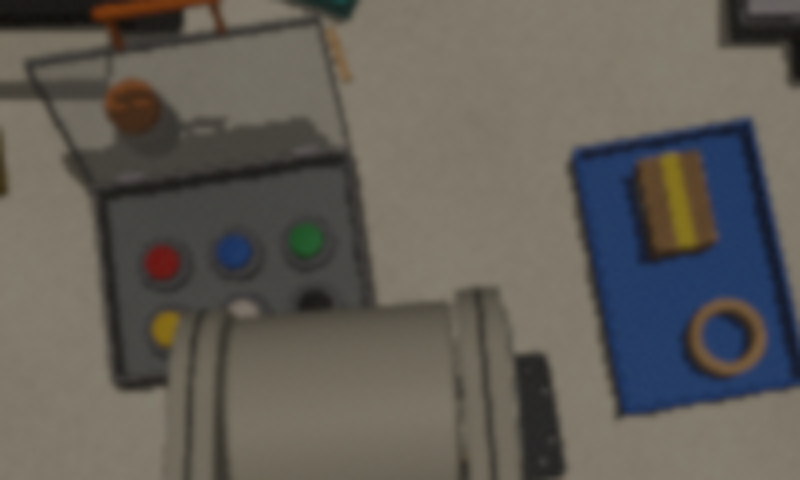

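The cover is open and the predicted key pixels match the seen ones: red (162,263), blue (234,252), green (306,241). Now I'll press the four keys.

```bash
python3 - <<'E'
from h import *
K=dict(blue=(12,0),yellow=(-42,58),white=(-42,0),green=(12,-58))
q=Q(YW); first=True
for n,(a,b) in K.items():
    P=O+a/1e3*EX+b/1e3*EY
    if first: move_pose([*P,.13],q); first=False
    movel([*P,.075],v=.15); movel([*P,.046],v=.1)
    r=movel([*P,.0345],v=.025,until_force=10); wait(.15)
    print(n,r,np.round(get_tcp_pos(),4),np.round(get_ft_force(),1))
    movel([*P,.075],v=.1)
p=get_tcp_pos();movel([p[0],p[1],.15],v=.2);move_pose([*(O-.3*EX-.12*EY),.3],q)
im=read_camera("top");np.save("top5.npy",im);cv2.imwrite("pics/top5.png",cv2.resize(im[140:260,90:340,::-1],None,fx=3.2,fy=3.2))
print(get_time())
E
```

```text
blue True [0.5746 0.1792 0.0363] [-2.  -0.3  7.9]
yellow True [0.5135 0.2296 0.0363] [-1.9 -0.4  9. ]
white True [0.521  0.1723 0.0363] [-1.4 -0.4  9. ]
green True [0.5821 0.1217 0.0363] [-1.7  0.3  8.6]
35.9333
```

View pics/top5.png

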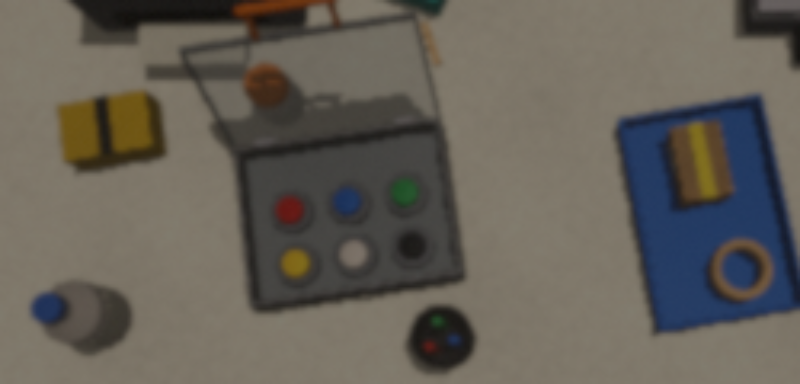

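All four keys bottomed out (tool at 36.3 mm, 8–9 N) and came back up. The cover is still open (handle at (285,10)), the carton is flat in the tray (702,162), and the other objects are in place.

```bash
python3 -c "
from station import *
print(job_done())"
```

```text
the job is handed in; nothing more can be done
None
```

I handed the job in at about 36 s: the carton is flat in the tray, the cover is open on its stop, and the blue, yellow, white and green keys were pressed fully in that order; the station gave no verdict.

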